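Fit a water-filter cartridge and bleed the filter

TASK

Put the new filter cartridge upright into the round well of the bench-top water filter, fully home, and let go of it. Then take the bleed coupler, press it squarely onto the tilted nipple until it snaps over the balls, push on until the spring collar under it is all the way down, and finish while still holding the coupler there against the spring: do not let go. Leave the spice jar, the mug and the teaspoon where they are.

Things in the scene. Friction and masses are not known exactly. Their poses are not given: they have to be found in the camera images.
- filter: Bench-top water filter, fixed: white tray 130 x 250 x 12 mm (x, y, z) with a round cartridge well (65 mm outside, rim 73 mm) at its +y end and a white block (76 x 74 mm, top 56 mm above the worktop) with the tilted steel nipple at its -y end; pipe stubs at the back (+x). Origin: centre of the tray's underside; z up.
- well_floor (a point): Centre of the floor of the cartridge well, 16 mm above the worktop, at [0, 62, 16] mm in the filter's frame; z up. A seated cartridge's origin lies here. The well is 44 mm in diameter and 60 mm deep; the top 16 mm flare to 53 mm; the rim is 76 mm above the worktop.
- nipple: Tilted steel nipple, fixed at [-4, -62, 74] mm in the filter's frame. Origin: on its axis where it leaves the face of a white boss (50 mm across). Its z axis points outward along the nipple, leaning 0.52 rad (30 degrees) from vertical to the filter's -x; its y axis is the filter's y, level.
- nipple_tip (a point): Tip of the nipple, at z = 36 mm in its frame. Stem 14 mm in diameter, tapering over the last 7 mm to a 6 mm flat tip. At z = 24 mm four sprung 8 mm steel balls stick out to 21 mm across. Pushing the coupler over them takes 5 to 15 N, most with its mouth at z = 26 mm; they spring out behind its lip when its mouth is at z = 15 mm.
- collar (a joint): Travel (m) of the sprung steel collar round the nipple's foot, 42 mm in diameter: 0 up, as found, top face at z = 16 mm of the nipple; 0.008 all the way down at its stop, top face at z = 8 mm. The coupler's mouth rim pushes it; the spring gives 4.5 N at first, 12 N at the stop, and pushes the coupler back if not held.
- coupler: Bleed coupler, loose, about 0.14 kg, 98 mm high, standing mouth down at the start. Steel socket 36 mm in diameter, 46 mm high. Origin: centre of the mouth rim; z up the coupler. Mouth 17 mm in diameter through a lip 5.5 mm thick; behind it 27 mm wide and 34 mm deep. Square on the nipple its z lies along the nipple's z; with the collar fully down its origin is 8 mm from the nipple's origin.
- coupler_grip (a point): Middle of the coupler's square grey plastic grip, 70 mm above the coupler's origin. The grip is 28 x 28 mm, from 46 to 95 mm above the mouth, with flat sides across the coupler's x and y axes; a 3 mm steel button is on top.
- cartridge: Filter cartridge, loose, about 0.16 kg: white cylinder 40 mm in diameter and 120 mm high with fine grey rings and a chamfered foot, standing upright at the start. Origin: centre of its underside; z up. Seated, 60 mm of it stand out of the well.
- spice_jar: Bystander: spice jar with dark lid, 44 mm in diameter, 105 mm high; origin at the centre of its underside. To be left alone.
- mug: Bystander: white mug, 78 mm in diameter (112 mm with handle), 92 mm high; origin at its underside. To be left alone.
- spoon: Bystander: steel teaspoon lying flat, 130 x 27 x 11 mm; origin at its underside. To be left alone.

How it is judged (in metres and radians):
On the way, in this order (a step that is already met when the one before it is completed fails the run):
1. the cartridge stands upright on the floor of the well and has been let go (x of cartridge in the frame of well_floor between -0.005 and 0.005 m and y of cartridge in the frame of well_floor between -0.005 and 0.005 m and z of cartridge in the frame of well_floor between -0.004 and 0.004 m and angle between cartridge's own z axis and vertical below 0.12 rad and contact force between the fingers and cartridge below 0.3 N), for 0.2 s.
2. the coupler has snapped over the balls of the nipple, squarely (x of coupler in the frame of nipple between -0.004 and 0.004 m and y of coupler in the frame of nipple between -0.004 and 0.004 m and z of coupler in the frame of nipple between 0.003 and 0.0145 m and angle between the z axis of coupler and the z axis of nipple, either way round below 0.14 rad), for 0.1 s.
At the end, for the whole second after the job is handed in: Fingers hold the coupler (over 2 N) still on the nipple: mouth within 4 mm of its axis, axes within 0.14 rad, collar down over 5.5 of 8 mm; robot not touching the filter; cartridge let go, upright (0.12 rad), within 5 mm of the well's centre and 4 mm of its floor (all of step 1 and value of joint collar above 0.0055 m and x of coupler in the frame of nipple between -0.004 and 0.004 m and y of coupler in the frame of nipple between -0.004 and 0.004 m and z of coupler in the frame of nipple between 0.003 and 0.0115 m and angle between the z axis of coupler and the z axis of nipple, either way round below 0.14 rad and linear speed of coupler below 0.02 m/s and contact force between the fingers and coupler above 2 N and contact force between each of the fingers, the arm and filter below 0.5 N); the arm keeps its last pose, push and grip.
It fails at once if the spice jar is pushed away (more than 30 mm) (distance of spice_jar from where it was at the start of the episode above 0.03 m).
It fails at once if the mug is pushed away (more than 30 mm) (distance of mug from where it was at the start of the episode above 0.03 m).
It fails at once if the teaspoon is pushed away (more than 30 mm) (distance of spoon from where it was at the start of the episode above 0.03 m).
It also fails if it takes over 72 s, if anything falls off the work surface, if the arm or the gripper's body presses on something with over 40 N, if the wrist force passes 120 N, or if a joint passes its speed limit or range.

ROBOT

A 7-joint arm with a two-finger parallel gripper is mounted at the origin on a cart in front of the work surface, level with it; the furniture and walls round the work are solid. World frame = base frame: x ahead of the robot, y to its left, z up, the work surface at z = 0. Lengths are in mm, angles in rad, forces in N, time in s.
With the tool pointing down it reaches from about 400 to 900 mm from the base axis. Payload 5.5 kg.
Tool frame: the origin (TCP) lies midway between the tips of the shut fingers; the grasp point (between the pads) lies 19 mm behind it; z points along the fingers, y is the line along which they close (so a half turn about z gives the same grasp; the last joint's range is limited). The gripper opens to 85 mm and grips with 20 to 120 N. Pads are 22 mm wide; open, the fingers measure 114 mm over their backs; the gripper's body (76 mm by 85 mm) begins 54 mm behind the grasp point. The pads swing forward as they close: fully open they stand 13 mm farther back than shut.
Start: joints at [-1.061, 0.501, -0.427, 1.55, 0.221, 1.138, -0.21], TCP at [158.758, 630.314, 231.31] pointing down, gripper open.
Joint ranges: [-2.88, 2.88], [-0.31, 2.03], [-1.54, 1.56], [0.2, 2.42], [-1.41, 4.55], [0.19, 2.02], [-2.57, 2.57]. Speed limits (rad/s): [2.57, 2.57, 3.14, 3.14, 3.14, 3.14, 3.14].

INTERFACE

Orientations are given as a 3x3 rotation matrix whose columns are the frame's x, y, z axes.
In Python, from station import move_ptp, move_straight, goto_joints, gripper_open, close_gripper, pause, solve_ik, read_camera, camera_params, IKError, close_job, spot_in, mark_of, current_time_s, current_qpos, current_qd, current_effort, current_tcp_pos, current_orientation, current_wrist_force, current_wrist_torque, current_finger_gap, current_grasp_force gives the robot as it stands. Calls block until the motion is done:
- move_ptp(position, orientation): joint-space move of the TCP to a pose.
- move_straight(position, ori=None, velocity=150): straight line of the TCP; ori=None keeps the orientation; velocity is the mean speed in mm/s.
- goto_joints(angles): joint-space move.
- gripper_open() and close_gripper(): open the fingers fully, or close them until they stop; the grip force is fixed at half the most.
- pause(seconds).
- solve_ik(position, orientation): joint angles nearest the present ones, or None.
- read_camera(name): name is "scene" or "top"; returns the picture (384x512x3 uint8, red, green, blue); there is no depth.
- camera_params(name): a dict with "fx", "fy", "cx", "cy" (pixels), "position" and "rotation" of the camera in the world. Camera axes: x right, y down, z forward; pixel columns grow to the right and rows downward; lengths in mm; the calibration is good to about 2 mm. A picture is of the moment at which its call begins. camera_params takes no time and is no camera call.
A pose or a line that the arm cannot do raises IKError and nothing moves.
- close_job(): hands the job in; it is judged then, once.
Trained networks look in the newest picture that a camera, given by its name, has taken for a name from the list of things; names that differ only in an ending like _2 or _b are one class to them, and where a whole thing is asked for, a point or a joint stands for the part that bears it (a point fixed in the world has none). Each returns a list of dicts, best first, with "confidence" (0 to 1); they miss things now and then, are a little off and sometimes report something else, mostly with a low value. They report only what shows in the picture. A call takes as long as a camera call.
- spot_in(camera, query): "box" ([left, top, width, height] in pixels, round what is visible of it).
- mark_of(camera, query): "xy" ([column, row] in pixels: a listed point, or the origin of a listed thing).
Readings, each from a call of its own:
- current_time_s(): time.
- current_qpos(): joint angles.
- current_qd(): joint speeds.
- current_effort(): joint torques, N m.
- current_tcp_pos(): TCP position.
- current_orientation(): TCP orientation.
- current_wrist_force(): force on the tool from outside, world axes, zero at the start.
- current_wrist_torque(): the same for the moment, N m.
- current_finger_gap(): finger opening in mm.
- current_grasp_force(): force on a finger pad.
Only numpy, scipy, OpenCV 4.12 (cv2) and the standard library are available. Lean on these libraries where they do the work, as an engineer would, in place of code of your own. Each camera call takes 0.05 s, during which the arm holds its last target. There are 200 camera calls.

## Working session

There is one attempt and no reset: what is moved stays moved. The work goes in short steps, each a Python script; the robot and the scene stay as the last script left them, time stands still between calls to the robot, and variables do not carry over. Pictures are saved under pics/ and viewed, at most 10 in all, crops included, and the job is handed in when it is done.

```bash
mkdir -p pics; ls; python3 - <<'E'
from station import *
import cv2,numpy as np
for c in("scene","top"):
    im=read_camera(c); cv2.imwrite(f"pics/{c}0.png",cv2.resize(im[:,:,::-1],(800,600),interpolation=cv2.INTER_CUBIC))
    p=camera_params(c); print(c,{k:np.round(v,3).tolist() for k,v in p.items()})
    for n in("filter","well_floor","nipple","nipple_tip","coupler","coupler_grip","cartridge","spice_jar","mug","spoon"):
        print(n,[(np.round(d["xy"],1).tolist(),round(d["confidence"],2)) for d in mark_of(c,n)[:2]],[(np.round(d["box"],1).tolist(),round(d["confidence"],2)) for d in spot_in(c,n)[:2]])
print(current_time_s(),current_finger_gap(),current_wrist_force())
E
```

```text
pics
station.py
scene {'fx': 364.454, 'fy': 364.454, 'cx': 256.498, 'cy': 192.846, 'position': [245.778, -408.995, 740.428], 'rotation': [[0.883, -0.342, 0.321], [-0.468, -0.657, 0.591], [0.008, -0.672, -0.74]]}
filter [([278.7, 226.0], 0.63)] [([227.8, 179.8, 101.6, 89.8], 0.93)]
well_floor [([259.9, 209.5], 0.59)] [([225.8, 181.9, 108.4, 85.1], 0.95), ([271.9, 274.8, 17.2, 34.7], 0.53)]
nipple [([296.9, 218.3], 0.84)] [([286.5, 208.8, 18.5, 23.0], 0.92)]
nipple_tip [([292.1, 219.6], 0.55)] [([287.2, 212.9, 21.0, 18.4], 0.79)]
coupler [([278.3, 299.7], 0.86)] [([268.7, 269.7, 20.1, 38.8], 0.64)]
coupler_grip [([278.9, 289.8], 0.98)] [([268.2, 271.6, 19.5, 38.5], 0.61)]
cartridge [([203.0, 173.3], 0.72)] [([188.4, 137.5, 17.2, 37.6], 0.92)]
spice_jar [([252.2, 145.1], 0.85)] [([248.1, 112.7, 13.8, 36.4], 0.7)]
mug [([349.8, 283.5], 0.8)] [([330.6, 244.0, 38.6, 55.4], 0.95)]
spoon [([216.4, 233.4], 0.79)] [([198.9, 215.8, 27.8, 36.5], 0.57)]
top {'fx': 368.953, 'fy': 368.953, 'cx': 257.771, 'cy': 191.26, 'position': [350.198, 83.461, 1094.747], 'rotation': [[-0.024, -0.985, 0.174], [-
[... 168 characters left out ...]
 91.5, 67.3], 0.59)]
nipple [([292.0, 180.0], 0.65), ([340.7, 165.3], 0.63)] [([277.5, 167.8, 22.3, 17.0], 0.74)]
nipple_tip [([299.1, 177.8], 0.73)] [([278.7, 163.4, 23.0, 20.9], 0.77)]
coupler [([332.8, 218.4], 0.7)] [([326.7, 211.8, 18.6, 14.3], 0.48)]
coupler_grip [([337.5, 214.7], 0.53)] [([328.9, 207.0, 15.6, 15.3], 0.49)]
cartridge [([182.5, 219.2], 0.65)] [([164.1, 209.5, 24.9, 21.8], 0.75)]
spice_jar [([171.3, 158.8], 0.87)] [([155.9, 141.3, 20.5, 27.2], 0.89), ([163.2, 208.7, 25.9, 24.7], 0.44)]
mug [([342.4, 165.8], 0.76)] [([325.4, 145.3, 43.3, 31.2], 0.7)]
spoon [([257.0, 241.2], 0.67)] [([235.3, 237.1, 42.7, 10.0], 0.69)]
2.1 85.06199031500539 [0.38934716 0.16180664 0.97689671]
```

View pics/scene0.png

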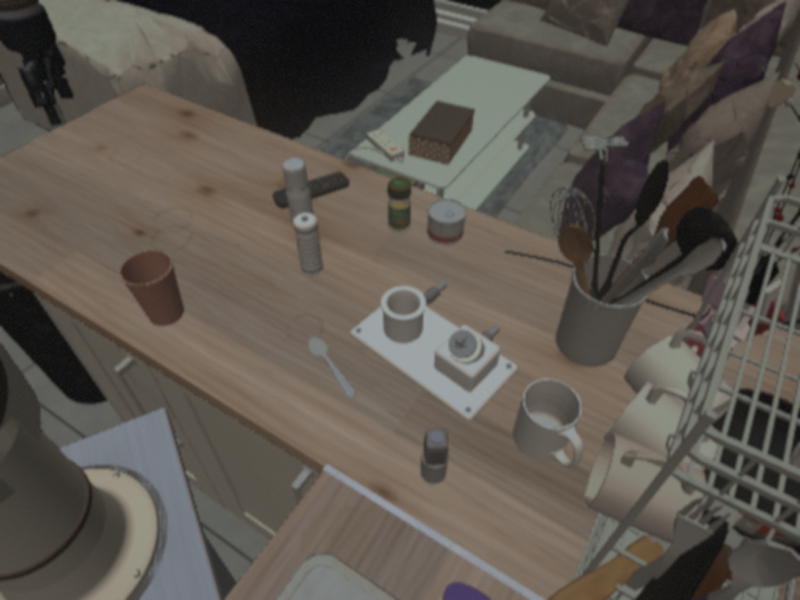

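View pics/top0.png

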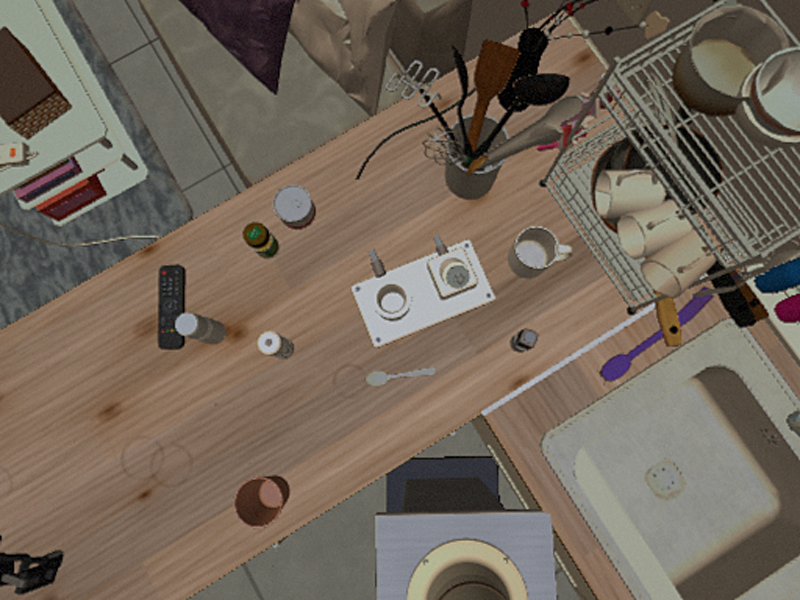

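The scene view shows the cartridge at about (197,155) native, the filter tray in the middle, the coupler at (278,291) and the mug at (350,270). In the top view the tray spans about (226..317, 154..221). Next I triangulate, fit the filter pose and overlay it as a check.

```bash
cat > h.py <<'E'
from station import *
import cv2,numpy as np
from scipy.optimize import least_squares
P={c:camera_params(c) for c in("scene","top")}
def proj(c,X):
    p=P[c]; q=(np.atleast_2d(X)-np.array(p["position"]))@np.array(p["rotation"])
    return np.c_[p["fx"]*q[:,0]/q[:,2]+p["cx"],p["fy"]*q[:,1]/q[:,2]+p["cy"]]
def back(c,uv,z):
    p=P[c]; d=np.array(p["rotation"])@[(uv[0]-p["cx"])/p["fx"],(uv[1]-p["cy"])/p["fy"],1]; o=np.array(p["position"])
    return o+d*(z-o[2])/d[2]
def rz(a): return np.array([[np.cos(a),-np.sin(a),0],[np.sin(a),np.cos(a),0],[0,0,1]])
def w(f,X): return np.atleast_2d(X)@rz(f[2]).T+[f[0],f[1],0]   # filter frame -> world
def circ(x,y,z,r,n=48):
    t=np.linspace(0,2*np.pi,n); return np.c_[x+r*np.cos(t),y+r*np.sin(t),z+0*t]
TRAY=np.array([[sx*65,sy*125,12] for sx,sy in((1,1),(1,-1),(-1,-1),(-1,1))],float)
NR=lambda: np.array([[np.cos(.5236),0,-np.sin(.5236)],[0,1,0],[np.sin(.5236),0,np.cos(.5236)]])
E
python3 - <<'E'
from h import *
M={"scene":{"nipple":(296.9,218.3),"tip":(292.1,219.6),"well":(259.9,209.5),"o":(278.7,226)},"top":{"nipple":(292,180),"tip":(299.1,177.8),"well":(252.9,196.6),"o":(268.7,188)}}
n0=np.array([-4,-62,74.]);L={"nipple":n0,"tip":n0+36*NR()[:,2],"well":[0,62,16],"o":[0,0,0]}
r=lambda f:np.concatenate([(proj(c,w(f,L[k]))[0]-M[c][k]) for c in M for k in L])
best=min((least_squares(r,[550,0,a],loss="soft_l1",x_scale=[10,10,.1]) for a in np.arange(-3,3.2,1)),key=lambda s:s.cost)
f=best.x;print("filter",f,best.cost,np.round(best.fun,1))
for n,ps in dict(coupler=[("scene",(278.3,299.7),0),("scene",(278.9,289.8),70),("top",(332.8,218.4),0),("top",(337.5,214.7),70)],cartridge=[("scene",(203,173.3),0),("top",(182.5,219.2),0)],jar=[("scene",(252.2,145.1),0),("top",(171.3,158.8),0)],mug=[("scene",(349.8,283.5),0),("top",(342.4,165.8),0)],spoon=[("scene",(216.4,233.4),0),("top",(257,241.2),0)]).items():
    print(n,[np.round(back(*a)[:2],1).tolist() for a in ps])
for c,(x0,y0,W,H) in {"scene":(180,120,130,195),"top":(160,140,195,95)}.items():
    im=read_camera(c)[y0:y0+H,x0:x0+W,::-1]; s=4 if c=="top" else 3
    cv2.imwrite(f"pics/{c}_raw.png",cv2.resize(im,None,fx=s,fy=s,interpolation=cv2.INTER_CUBIC))
    np.save(f"{c}.npy",read_camera(c))
    o=cv2.resize(im,None,fx=s,fy=s,interpolation=cv2.INTER_CUBIC)
    for pts in (TRAY,circ(0,62,76,32.5),np.array([n0,L["tip"]])):
        q=((proj(c,w(f,pts))-[x0,y0]+.5)*s-.5).round().astype(np.int32); cv2.polylines(o,[q],len(pts)>2,(0,0,255),1)
    cv2.imwrite(f"pics/{c}_ov.png",o)
o=[cv2.imread(f"pics/{c}_ov.png") for c in("scene","top")]
E
```

```text
filter [5.55531963e+02 5.78617021e+01 3.47189068e-01] 19.69564917720518 [-0.2  4.5  0.9 -0.6 -2.3  0.3 -3.   0.6  0.5 -4.5 -3.3  1.2 -1.1 -3.2
  2.4 -1.1]
coupler [[461.7, -116.0], [453.0, -126.0], [455.6, -122.0], [458.8, -122.5]]
cartridge [[465.4, 320.8], [464.6, 325.0]]
jar [[648.7, 366.2], [651.7, 361.7]]
mug [[623.4, -157.1], [614.8, -160.5]]
spoon [[413.9, 108.0], [394.1, 104.2]]
```

View pics/top_ov.png

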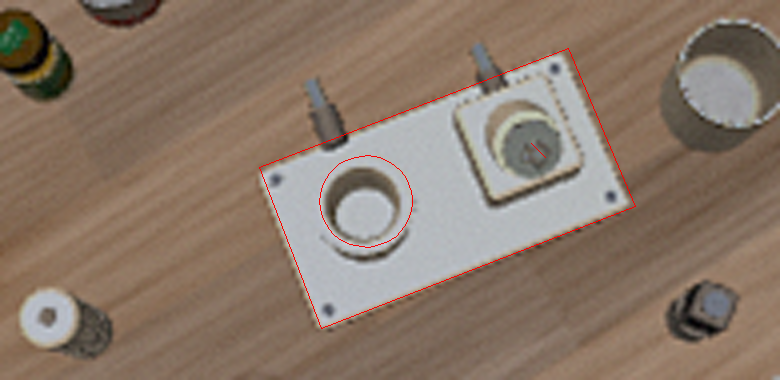

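View pics/scene_ov.png

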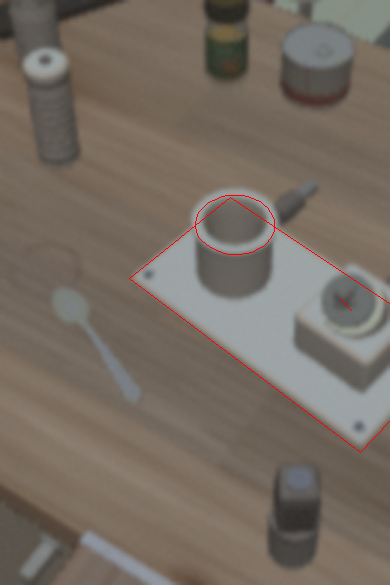

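The top overlay agrees to about 1 px, with the tray at yaw ≈0.347. In the scene view it is off by about 2 px. I'll refine with an edge fit in each view.

```bash
cat >> h.py <<'E'
from scipy.ndimage import map_coordinates
from scipy.optimize import minimize
def step(c,im,a,b):  # mean |signed| contrast between world point sets a (inside) and b (outside)
    g=lambda X:map_coordinates(im,proj(c,X).T[::-1],order=1)
    return g(a)-g(b)
def fit(views,ims,model,x0,sc,rng):
    # model(x)->list of (inside,outside,sign); coarse random + NM on sum of contrasts
    def cost(x): return -sum(s*np.clip(s2*step(c,ims[c],a,b),-40,40).mean() for c in views for a,b,s2,s in model(x,c))
    r=np.random.default_rng(0); C=[np.array(x0)+r.uniform(-1,1,len(x0))*rng for _ in range(400)]
    C=sorted(C+[np.array(x0)],key=cost)[:5]
    R=[minimize(cost,x,method="Nelder-Mead",options=dict(initial_simplex=[x]+[x+sc*e for e in np.eye(len(x0))])) for x in C]
    b=min(R,key=lambda q:q.fun); return b.x,b.fun
def rect(hx,hy,z,n=40,cx=0,cy=0):
    t=np.linspace(-.95,.95,n);o=np.ones(n)
    return np.r_[np.c_[cx+hx*t,cy+hy*o,z*o],np.c_[cx+hx*t,cy-hy*o,z*o],np.c_[cx+hx*o,cy+hy*t,z*o],np.c_[cx-hx*o,cy+hy*t,z*o]]
d=2.5
def mfilter(f,c):
    L=[(w(f,rect(65-d,125-d,12)),w(f,rect(65+d,125+d,12)),1,3)]
    a=[36.5-d,36.5+d,26.5+d,26.5-d]; k=[w(f,circ(0,62,76,r)) for r in a]
    return L+[(k[0],k[1],1,.7),(k[2],k[3],1,.7), (w(f,rect(38-d,37-d,56,cx=0,cy=-62)),w(f,rect(38+d,37+d,56,cx=0,cy=-62)),1,0.5)]
E
cat > f1.py <<'E'
from h import *
ims={c:cv2.cvtColor(np.load(c+".npy"),cv2.COLOR_RGB2GRAY).astype(float) for c in P}
for v in(["top"],["scene"],["top","scene"]):
    x,q=fit(v,ims,mfilter,[555.5,57.9,.347],np.array([3,3,.02]),np.array([12,12,.06])); print("filter",v,x.round(3),round(q,1))
def mcart(f,c):
    o=np.array([f[0],f[1],0]); return [(circ(0,0,120,18)+o,circ(0,0,120,22)+o,1,1)]
for v in(["top"],["scene"]):
    x,q=fit(v,ims,mcart,[465,323],np.array([2,2]),np.array([12,12])); print("cart",v,x.round(2),q)
def mcoup(f,c):
    return [(w(f,rect(12,12,95)),w(f,rect(16,16,95)),1,1)]
for v in(["top"],["scene"]):
    x,q=fit(v,ims,mcoup,[457,-121,.3],np.array([2,2,.2]),np.array([8,8,.8])); print("coup",v,x.round(2),q)
o=[]
for c,(cx,cy) in {"top":(335,215),"scene":(279,290)}.items():
    o.append(cv2.resize(np.load(c+".npy")[cy-25:cy+25,cx-25:cx+25,::-1],(400,400),interpolation=cv2.INTER_CUBIC))
cv2.imwrite("pics/coup.png",np.hstack(o))
E
python3 f1.py
```

```text
filter ['top'] [5.53101e+02 6.08230e+01 3.51000e-01] -143.3
filter ['scene'] [5.57431e+02 6.14230e+01 3.61000e-01] -114.6
filter ['top', 'scene'] [5.54898e+02 6.10430e+01 3.61000e-01] -232.8
cart ['top'] [452.45 326.64] -39.96126116706727
cart ['scene'] [456.96 326.74] -29.93509590364211
coup ['top'] [ 459.85 -110.62    0.59] -10.665388554177166
coup ['scene'] [ 4.5101e+02 -1.1233e+02  4.4000e-01] -6.741072739988849
```

View pics/coup.png

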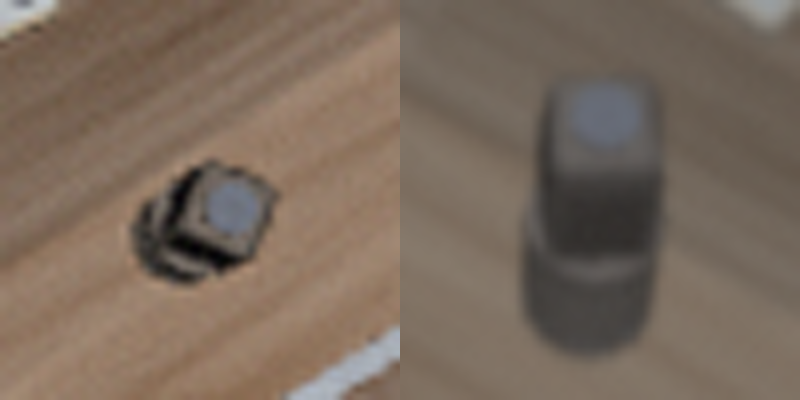

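The left crop shows the button at about (338.5,215.4) in the top view and (279,279) in the scene view, with the grip turned about −0.45 rad. The two cameras disagree by about 4 mm in x, by the same amount for cartridge and filter. I can calibrate that bias with the held cartridge.

```bash
cat >> h.py <<'E'
def down(th):
    y=np.array([np.cos(th),np.sin(th),0]);z=np.array([0,0,-1.]);return np.c_[np.cross(y,z),y,z]
E
python3 - <<'E'
from h import *
print("button",back("top",(338.5,215.4),98),back("scene",(279.1,278.9),98))
th=min((0,np.pi),key=lambda t:(lambda q:9 if q is None else abs(q[6]))(solve_ik([455,326.7,76],down(t))))
R=down(th);print(th,solve_ik([455,326.7,76],R),solve_ik([533.4,119.2,200],R))
move_ptp([455,326.7,200],R)
move_straight([455,326.7,78],R,velocity=120)
close_gripper();print("gap",current_finger_gap(),current_grasp_force(),current_wrist_force())
move_straight([455,326.7,190],R,velocity=150)
move_ptp([533.4,119.2,190],R)
print(current_time_s(),current_finger_gap(),current_tcp_pos())
for c in P: np.save(c+"1.npy",read_camera(c))
ims={c:cv2.cvtColor(np.load(c+"1.npy"),cv2.COLOR_RGB2GRAY).astype(float) for c in P}
o=[]
for c in P:
    p=proj(c,[533,119,160])[0].astype(int); o.append(cv2.resize(np.load(c+"1.npy")[p[1]-45:p[1]+45,p[0]-45:p[0]+45,::-1],(400,400),interpolation=cv2.INTER_CUBIC)); print(c,p-45)
cv2.imwrite("pics/held.png",np.hstack(o))
E
```

```text
button [ 453.88347328 -119.44963758   98.        ] [ 456.46506445 -117.85277259   98.        ]
0 [-0.60295383  0.5131444  -0.08522764  1.9031106   0.06285559  0.72787311
 -0.72420268] [-0.32150602  0.31866673  0.06347698  1.85812165 -0.02416952  0.9655403
 -0.2474633 ]
gap 38.26622692155851 60.52233352325857 [ 0.09013549 -0.1826548   5.42592092]
7.325 38.42417696087194 [532.73211116 121.18613675 189.53896022]
scene [212 124]
top [203 139]
```

View pics/held.png

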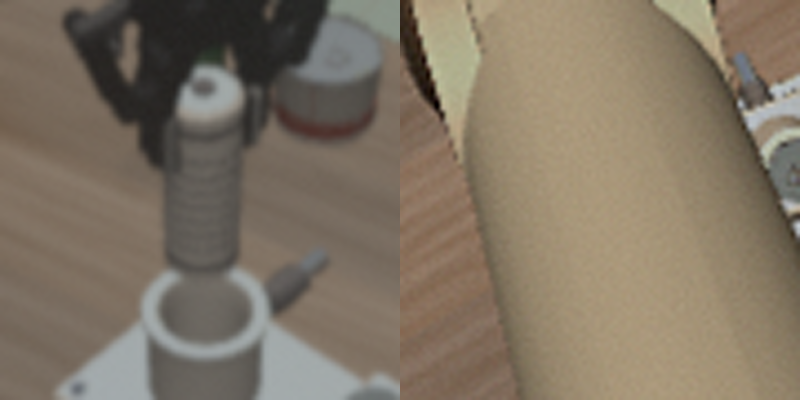

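The scene crop shows the cartridge held straight, just above the well mouth. The top view is hidden by the arm. I'll compare model and image offsets for the cartridge foot and the rim in the same scene image.

```bash
cat > ov.py <<'E'
from h import *
t=current_tcp_pos();print(t,current_orientation().round(3).tolist() if hasattr(current_orientation(),'round') else current_orientation())
im=read_camera("scene");np.save("scene2.npy",im);g=cv2.cvtColor(im,cv2.COLOR_RGB2GRAY).astype(float)
zb=t[2]-78
def outl(grow):
    pts=np.r_[circ(t[0],t[1],zb+4,20+grow),circ(t[0],t[1],zb+50,20+grow),circ(t[0],t[1],zb-grow*.5,17+grow)]
    h=cv2.convexHull(proj("scene",pts).astype(np.float32))[:,0]
    h=np.r_[h,h[:1]]; s=np.concatenate([np.linspace(a,b,8,endpoint=False) for a,b in zip(h[:-1],h[1:])])
    return s[s[:,1]>proj("scene",[[t[0],t[1],zb+42]])[0,1]]
G=cv2.GaussianBlur(g,(0,0),.6);mag=np.hypot(cv2.Sobel(G,-1,1,0),cv2.Sobel(G,-1,0,1))
S=lambda s,p:map_coordinates(mag,(s+p).T[::-1],order=1).mean()
def best(s,r=5):
    k=np.arange(-r,r+.1,.25);return max(((S(s,[a,b]),a,b) for a in k for b in k))
print("cart",best(outl(0)))
f=[555,61,.356]
rim=np.r_[proj("scene",w(f,circ(0,62,76,36.5))),proj("scene",w(f,circ(0,62,76,26.5)))]
m=rim[:,1]>proj("scene",w(f,[[0,62,76]]))[0,1]-4
print("rim",best(rim[m]),best(rim[:48]))
x,q=fit(["scene"],{"scene":g},lambda f,c:[z for z in mfilter(f,c)[:1]],[555,61,.356],np.array([3,3,.02]),np.array([8,8,.03]));print("tray only",x)
c=proj("scene",[t[0],t[1],110])[0].astype(int)-[35,45]
o=cv2.resize(im[c[1]:c[1]+90,c[0]:c[0]+75,::-1],None,fx=6,fy=6,interpolation=cv2.INTER_CUBIC)
for s in(outl(0),rim):
    for u in (s-c+.5)*6-.5: cv2.circle(o,tuple(u.round().astype(int).tolist()),1,(0,0,255),-1)
cv2.imwrite("pics/ov2.png",o)
E
python3 ov.py
```

```text
[532.69451498 122.11660946 189.76057029] [[-0.004, 1.0, -0.001], [1.0, 0.004, 0.001], [0.001, -0.001, -1.0]]
cart (np.float64(108.96628462965313), np.float64(0.5), np.float64(-1.75))
rim (np.float64(161.44689425262706), np.float64(0.75), np.float64(-0.75)) (np.float64(132.07651042580034), np.float64(0.75), np.float64(-0.5))
tray only [5.56917305e+02 6.09619988e+01 3.58621409e-01]
```

View pics/ov2.png

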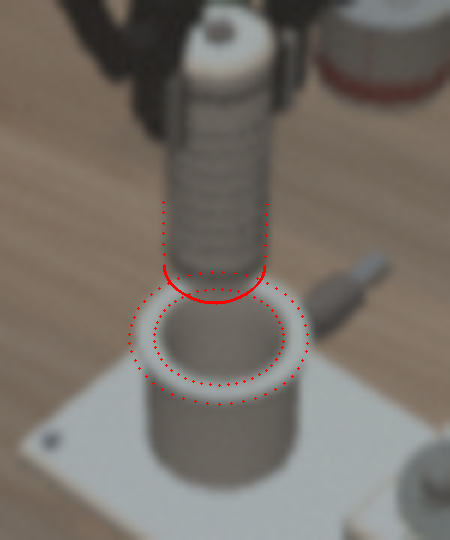

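Cartridge and rim show nearly the same offset, about (0.5..0.75,−0.75) px, which is camera bias. So the filter is at about (555,61,0.356). The TCP read y=122 though 119.2 was commanded, so I check settling before inserting.

```bash
python3 - <<'E'
from h import *
R=down(0)
for _ in range(3): pause(.15);print(np.round(current_tcp_pos(),2),np.round(current_qd(),4).tolist()[:3])
move_straight([533.4,119.1,180],R,velocity=60)
for _ in range(3): pause(.15);print(np.round(current_tcp_pos(),2),current_time_s(),np.round(current_wrist_force(),1))
E
```

```text
[533.07 120.76 189.96] [0.0079, -0.0013, 0.0074]
[533.28 119.76 190.  ] [0.0046, -0.0011, 0.0027]
[533.4  119.29 190.03] [0.004, -0.0005, -0.0014]
[533.48 119.09 179.99] 8.3917 [ 0.8 -0.9 -0.8]
[533.56 119.14 180.18] 8.5417 [ 0.2  0.8 -1.1]
[533.48 119.13 180.12] 8.6917 [-0.   0.1 -2. ]
```

```bash
python3 - <<'E'
from h import *
R=down(0)
for z in(152,140,130,115,100,94,91.5):
    move_straight([533.4,119.1,z],R,velocity=50);pause(.1);F=np.round(current_wrist_force(),1);t=np.round(current_tcp_pos(),1);print(z,t,F,round(current_finger_gap(),1))
    if F[2]>25 or np.hypot(F[0],F[1])>15: break
print(current_time_s())
E
```

```text
152 [533.7 119.2 152.3] [-0.6 -0.  -1.7] 38.8
140 [533.4 119.1 139.9] [-0.4  1.1 -1.6] 39.2
130 [533.4 119.1 129.9] [ 0.5 -0.1 -0.3] 38.7
115 [533.5 119.1 115. ] [ 0.8 -0.  -0.7] 38.7
100 [533.5 119.1 100. ] [ 0.9  0.2 -1. ] 38.8
94 [534.6 119.4  94.7] [0.6 0.3 4.7] 38.9
91.5 [534.9 119.5  94.6] [-5.3 -1.1 24.2] 38.7
12.2583
```

The cartridge is on the floor of the well: contact came at TCP z 94.6, as predicted. I release it and plan the coupler.

```bash
cat >> h.py <<'E'
F=[555,61,.356]
RN=rz(F[2])@NR(); NZ=RN[:,2]; N0=w(F,[-4,-62,74])[0]
def tool(phi): # tool z along -NZ, closing axis at phi about it
    y=np.cos(phi)*RN[:,0]+np.sin(phi)*RN[:,1]; return np.c_[np.cross(y,-NZ),y,-NZ]
E
python3 - <<'E'
from h import *
gripper_open();pause(.3)
t=current_tcp_pos();move_straight([t[0],t[1],200],down(0),velocity=150);pause(.3)
g=cv2.cvtColor(read_camera("scene"),cv2.COLOR_RGB2GRAY).astype(float)
f=F; print("cart seated fit",[np.round(fit(["scene"],{"scene":g},lambda v,c:[(circ(v[0],v[1],136,18),circ(v[0],v[1],136,22),1,1)],[534,119],np.array([2,2]),np.array([10,10]))[0],1)])
for th in(-.46,1.11,-.46+np.pi,1.11-np.pi):
    q=solve_ik([455.2,-118.6,51],down(th));print("grasp",th,None if q is None else np.round(q,2))
for ph in np.arange(-3.1,3.2,.39):
    a=[solve_ik(N0+NZ*(51+m),tool(ph)) for m in(70,8)]
    print(round(ph,2),[None if q is None else np.round(q,2).tolist() for q in a])
print(N0,NZ,current_time_s())
E
```

```text
cart seated fit [array([536. , 119.7])]
grasp -0.46 [ 0.07  0.44  0.15  2.13 -0.12  0.58 -0.16]
grasp 1.11 [ 0.27  0.44 -0.09  2.13  0.07  0.58  1.24]
grasp 2.681592653589793 [-0.76  1.03  1.35  2.16 -1.2   1.11 -2.36]
grasp -2.031592653589793 [-0.12  0.46  0.38  2.14 -0.3   0.59 -1.56]
-3.1 [[-0.11, 0.1, 0.28, 2.34, -0.89, 0.36, -1.79], [-0.01, 0.27, 0.14, 2.32, -1.28, 0.28, -1.42]]
-2.71 [[-0.05, 0.1, 0.22, 2.34, -0.88, 0.36, -1.41], [0.08, 0.26, 0.04, 2.32, -1.24, 0.26, -1.07]]
-2.32 [[0.01, 0.1, 0.16, 2.34, -0.86, 0.35, -1.03], [0.16, 0.27, -0.05, 2.31, -1.19, 0.23, -0.72]]
-1.93 [[0.04, 0.1, 0.13, 2.34, -0.86, 0.35, -0.65], [0.24, 0.27, -0.13, 2.31, -1.14, 0.22, -0.37]]
-1.54 [[0.03, 0.1, 0.13, 2.34, -0.86, 0.35, -0.26], [0.29, 0.27, -0.19, 2.31, -1.09, 0.2, -0.02]]
-1.15 [[-0.02, 0.1, 0.19, 2.34, -0.87, 0.35, 0.14], [0.28, 0.27, -0.18, 2.31, -1.1, 0.2, 0.37]]
-0.76 [[-0.08, 0.1, 0.26, 2.34, -0.89, 0.36, 0.55], [0.33, 0.27, -0.23, 2.31, -1.06, 0.19, 0.73]]
-0.37 [[-0.1, 0.1, 0.27, 2.34, -0.89, 0.36, 0.94], [1.06, 0.49, -1.08, 2.29, 1.04, 0.22, -0.87]]
0.02 [[-0.09, 0.1, 0.26, 2.
[... 225 characters left out ...]
9, -1.08, 2.29, 1.04, 0.22, 0.3]]
1.19 [[0.26, 0.11, -0.11, 2.33, -0.8, 0.33, 2.41], [1.06, 0.49, -1.08, 2.29, 1.04, 0.22, 0.69]]
1.58 [[1.3, 0.31, -1.25, 2.31, 0.23, 0.26, 1.86], [1.06, 0.49, -1.08, 2.29, 1.04, 0.22, 1.08]]
1.97 [[1.3, 0.31, -1.25, 2.31, 0.23, 0.26, 2.25], [1.2, 0.67, -1.3, 2.29, 1.32, 0.41, 1.26]]
2.36 [[-1.04, 0.35, 1.39, 2.36, -1.29, 0.66, -2.26], [1.03, 0.47, -1.05, 2.29, 0.97, 0.2, 1.93]]
2.75 [[-1.04, 0.35, 1.39, 2.36, -1.29, 0.66, -1.87], [-0.29, 0.29, 0.46, 2.33, -1.38, 0.36, -1.77]]
3.14 [[-0.11, 0.1, 0.28, 2.34, -0.89, 0.36, -1.83], [-0.02, 0.27, 0.15, 2.32, -1.28, 0.28, -1.46]]
[572.85953222   1.49338601  74.        ] [-0.46865021 -0.17426429  0.86602479] 14.3083
```

The seated cartridge fits at (536,119.7) in the scene view, which includes that camera's known +2 mm bias, so it's good. The aligned nipple pose runs near joint limits. Gripping the coupler with the tool tilted about the closing axis should bring the hand nearer vertical at the nipple, so I evaluate that.

```bash
cat >> h.py <<'E'
def pose(C,o,al,sg=1,h=70):  # coupler frame C at o -> tool position, orientation
    z=-(np.sin(al)*C[:,0]+np.cos(al)*C[:,2]); y=sg*C[:,1]
    return o+h*C[:,2]+19*z, np.c_[np.cross(y,z),y,z]
E
python3 - <<'E'
from h import *
lo=np.array([-2.88,-.31,-1.54,.2,-1.41,.19,-2.57]);hi=np.array([2.88,2.03,1.56,2.42,4.55,2.02,2.57])
for al in np.radians([0,10,15,20,30]):
  for yaw in(-.46,1.11):
    for sg in(1,-1):
      L=[pose(rz(yaw),np.array([455.2,-118.6,0]),al,sg)]+[pose(RN,N0+NZ*m,al,sg) for m in(70,40,8)]
      Q=[solve_ik(*p) for p in L]
      if all(q is not None for q in Q): print(round(np.degrees(al)),yaw,sg,[round(float(min(np.min(q-lo),np.min(hi-q))),2) for q in Q],"step",[round(float(np.abs(np.subtract(a,b)).max()),2) for a,b in zip(Q,Q[1:])],np.round(Q[3],2).tolist())
E
```

```text
0 -0.46 1 [0.29, 0.07, 0.11, 0.03] step [1.16, 0.69, 0.2] [1.06, 0.49, -1.08, 2.29, 1.04, 0.22, 1.07]
0 -0.46 -1 [0.28, 0.08, 0.09, 0.01] step [1.26, 0.14, 0.2] [0.29, 0.27, -0.19, 2.31, -1.1, 0.2, -0.05]
0 1.11 1 [0.21, 0.07, 0.11, 0.03] step [4.21, 0.69, 0.2] [1.06, 0.49, -1.08, 2.29, 1.04, 0.22, 1.07]
0 1.11 -1 [0.29, 0.08, 0.09, 0.01] step [0.74, 0.14, 0.2] [0.29, 0.27, -0.19, 2.31, -1.1, 0.2, -0.05]
10 -0.46 1 [0.43, 0.21, 0.22, 0.16] step [0.88, 0.1, 0.13] [0.43, 0.31, -0.42, 2.19, -0.03, 0.35, 2.0]
10 -0.46 -1 [0.42, 0.2, 0.21, 0.19] step [0.7, 0.07, 0.07] [-0.03, 0.28, 0.11, 2.2, -0.47, 0.38, -0.73]
10 1.11 1 [0.22, 0.21, 0.22, 0.16] step [0.72, 0.1, 0.13] [0.43, 0.31, -0.42, 2.19, -0.03, 0.35, 2.0]
10 1.11 -1 [0.32, 0.2, 0.21, 0.19] step [0.48, 0.07, 0.07] [-0.03, 0.28, 0.11, 2.2, -0.47, 0.38, -0.73]
15 -0.46 1 [0.5, 0.27, 0.28, 0.28] step [0.71, 0.07, 0.09] [0.35, 0.32, -0.37, 2.13, 0.04, 0.47, 1.91]
15 -0.46 -1 [0.48, 0.26, 0.27, 0.28] step [0.56, 0.07, 0.07] [-0.11, 0.3, 0.17, 2.14, -0.33, 0.48, -0.89]
15 1.11 1 [0.32, 0.27, 0.28, 0.28] step [0.66, 0.07, 0.09] [0.35, 0.32
[... 265 characters left out ...]
.33, 0.34] step [0.46, 0.06, 0.07] [-0.16, 0.34, 0.21, 2.08, -0.24, 0.59, -1.0]
20 1.11 1 [0.38, 0.33, 0.34, 0.36] step [0.63, 0.07, 0.07] [0.3, 0.35, -0.33, 2.06, 0.1, 0.58, 1.84]
20 1.11 -1 [0.36, 0.32, 0.33, 0.34] step [0.46, 0.06, 0.07] [-0.16, 0.34, 0.21, 2.08, -0.24, 0.59, -1.0]
30 -0.46 1 [0.7, 0.46, 0.47, 0.49] step [0.45, 0.06, 0.07] [0.22, 0.42, -0.3, 1.93, 0.17, 0.81, 1.75]
30 -0.46 -1 [0.69, 0.44, 0.46, 0.47] step [0.48, 0.06, 0.06] [-0.23, 0.41, 0.24, 1.95, -0.14, 0.8, -1.12]
30 1.11 1 [0.44, 0.46, 0.47, 0.49] step [0.62, 0.06, 0.07] [0.22, 0.42, -0.3, 1.93, 0.17, 0.81, 1.75]
30 1.11 -1 [0.42, 0.44, 0.46, 0.47] step [0.48, 0.06, 0.06] [-0.23, 0.41, 0.24, 1.95, -0.14, 0.8, -1.12]
```

```bash
cat >> h.py <<'E'
AL=np.radians(15);SG=-1
def nip(m,dx=0,dy=0): return pose(RN,N0+NZ*m+RN[:,0]*dx+RN[:,1]*dy,AL,SG)
E
python3 - <<'E'
from h import *
p,R=pose(rz(-.46),np.array([455.2,-118.6,0]),AL,SG)
move_ptp(p-R[:,2]*110,R);pause(.3);print(np.round(current_tcp_pos()-(p-R[:,2]*110),1))
move_straight(p,R,velocity=120);pause(.2);print(np.round(current_tcp_pos()-p,1),np.round(current_wrist_force(),1))
close_gripper();print("gap",current_finger_gap(),current_grasp_force())
move_straight(p+[0,0,100],R,velocity=150)
p,R=nip(70);move_ptp(p,R);pause(.6)
t=current_tcp_pos();print(np.round(t-p,1),current_finger_gap(),np.round(current_wrist_force(),1),current_time_s())
o=[]
for c in P:
    im=read_camera(c);np.save(c+"3.npy",im)
    k=proj(c,N0+NZ*90)[0].astype(int)-32
    v=cv2.resize(im[k[1]:k[1]+64,k[0]:k[0]+64,::-1],(400,400),interpolation=cv2.INTER_CUBIC)
    B=RN@np.array([[0,0,98],[0,0,0],[18*1,0,0],[-18,0,0],[0,18,0],[0,-18,0]],float).T
    for q,col in [(B.T+N0+NZ*70+(t-p),(0,0,255)),(np.array([N0+NZ*36,N0]),(0,255,0))]:
        for u in (proj(c,q)-k+.5)*6.25-.5: cv2.circle(v,tuple(u.round().astype(int).tolist()),2,col,-1)
    o.append(v)
cv2.imwrite("pics/pre.png",np.hstack(o))
E
```

```text
[0.3 0.7 0.1]
[ 0.7 -0.2  0.6] [ 0.4 -0.6  0.1]
gap 27.636047879856644 58.89668405056
[ 0.  -0.1 -0.1] 27.538036332113315 [-0.3 -0.2 -1.2] 19.6917
```

View pics/pre.png

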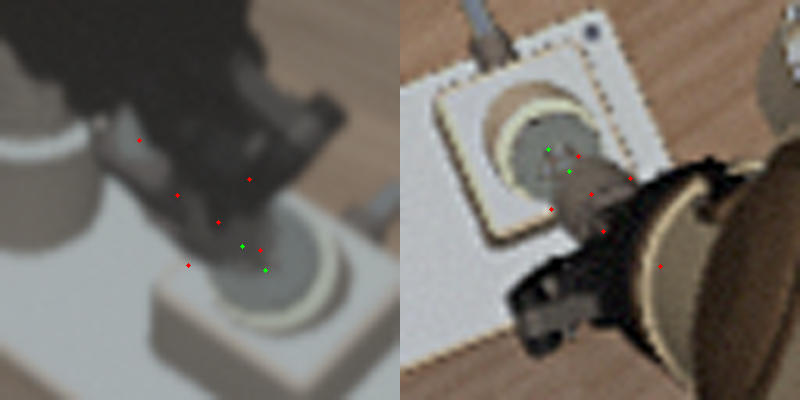

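The coupler is held over the nipple. The top view agrees with the predicted mouth (red ring near native centre), but the bluish button in the scene view looks shifted from my prediction. One enhanced crop plus network marks should settle it.

```bash
python3 - <<'E'
from h import *
for c in P:
    read_camera(c)
    for n,h in(("coupler",0),("coupler_grip",70)):
        print(c,n,"pred",proj(c,N0+NZ*(70+h)).round(1)[0],[(np.round(d["xy"],1).tolist(),round(d["confidence"],2)) for d in mark_of(c,n)[:2]])
    print(c,"tip pred",proj(c,N0+NZ*36).round(1)[0],[(np.round(d["xy"],1).tolist(),round(d["confidence"],2)) for d in mark_of(c,"nipple_tip")[:2]])
o=[]
for c in P:
    im=np.load(c+"3.npy");k=proj(c,N0+NZ*100)[0].astype(int)-25
    v=cv2.resize(im[k[1]:k[1]+50,k[0]:k[0]+50,::-1],(400,400),interpolation=cv2.INTER_CUBIC)
    v=(255*(v/255.)**.5).astype(np.uint8)
    for r,z in((18,0),(18,46),(1,98)):
        q=N0+NZ*70+(RN@(circ(0,0,z,r,24)).T).T
        for u in (proj(c,q)-k+.5)*8-.5: cv2.circle(v,tuple(u.round().astype(int).tolist()),1,(0,0,255),-1)
    o.append(v)
cv2.imwrite("pics/pre2.png",np.hstack(o))
E
```

```text
scene coupler pred [288.5 214.1] []
scene coupler_grip pred [279.7 205. ] [([281.3, 206.5], 0.81)]
scene tip pred [292.3 218. ] [([294.1, 215.4], 0.64)]
top coupler pred [298.1 182.5] [([290.5, 178.5], 0.49), ([298.9, 182.0], 0.45)]
top coupler_grip pred [305.8 190.6] [([307.4, 188.2], 0.54), ([248.4, 191.2], 0.22)]
top tip pred [294.7 179. ] [([296.4, 176.9], 0.74)]
```

View pics/pre2.png

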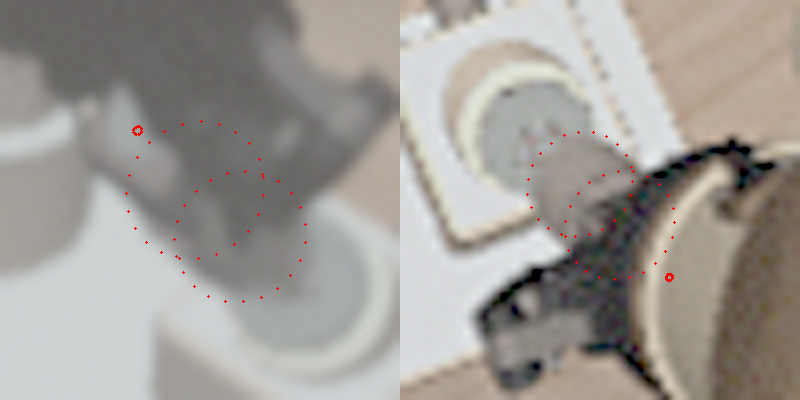

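The top ring coincides with the real mouth outline, and the scene offset of about 1 px is the known bias. In the top view the network residuals for grip and tip are equal, so coupler and nipple are relatively aligned. I approach with force monitoring.

```bash
python3 - <<'E'
from h import *
F0=np.array(current_wrist_force())
for m in(45,38,34,31,28):
    p,R=nip(m);move_straight(p,R,velocity=30);pause(.15)
    f=RN.T@(np.array(current_wrist_force())-F0);e=RN.T@(np.array(current_tcp_pos())-p);T=np.round(RN.T@current_wrist_torque(),2)
    print(m,"F",f.round(1),"err",e.round(2),"T",T,round(current_finger_gap(),2),round(current_time_s(),2))
    if f[2]>8 or np.hypot(*f[:2])>8: break
E
```

```text
45 F [ 1.2 -0.7 -1. ] err [ 0.17 -0.08  0.17] T [ 0.01  0.38 -0.01] 27.69 21.32
38 F [ 1.  0. -0.] err [-0.03 -0.05 -0.02] T [ 0.01  0.37 -0.04] 27.14 21.86
34 F [ 1.1  0.8 -0.4] err [-0.07  0.01 -0.02] T [ 0.    0.29 -0.02] 27.35 22.29
31 F [0.5 0.2 0.3] err [-0.06 -0.   -0.03] T [-0.02  0.33  0.03] 27.18 22.69
28 F [ 1.  -0.5 -0. ] err [-0.04 -0.02 -0.01] T [-0.02  0.38 -0.03] 27.17 23.09
```

```bash
python3 - <<'E'
from h import *
for m in(26,24,22,19,16,13,10,8,6.5):
    p,R=nip(m);move_straight(p,R,velocity=30);pause(.12)
    f=RN.T@np.array(current_wrist_force());e=RN.T@(np.array(current_tcp_pos())-p);T=np.round(RN.T@current_wrist_torque(),2)
    print(m,"F",f.round(1),"err",e.round(2),"T",T,round(current_finger_gap(),2),round(current_time_s(),2))
    if f[2]>32 or np.hypot(*f[:2])>20: break
E
```

```text
26 F [ 1.5 -0.1  1.6] err [ 0.45 -0.2   0.1 ] T [ 0.04  0.26 -0.07] 27.32 23.46
24 F [ 1.9 -0.2 -0.3] err [ 0.33 -0.07 -0.13] T [-0.11 -0.04  0.02] 27.61 23.82
22 F [ 2.   0.2 -3.2] err [ 0.16 -0.01 -0.2 ] T [-0.12 -0.23  0.03] 27.4 24.19
19 F [ 1.9 -0.3 -4.7] err [ 0.11  0.04 -0.19] T [-0.13 -0.35  0.06] 27.78 24.56
16 F [ 1.9 -1.8 -5.2] err [ 0.21 -0.11 -0.11] T [-0.25 -0.56  0.04] 27.07 24.93
13 F [2.  0.2 6.2] err [ 0.18 -0.15  0.41] T [-0.    0.04 -0.05] 27.34 25.29
10 F [2.2 0.  8.6] err [ 0.18 -0.17  0.6 ] T [0.15 0.17 0.03] 27.53 25.66
8 F [ 1.5 -0.5  9.6] err [ 0.17 -0.2   0.74] T [ 0.12  0.23 -0.02] 27.65 26.02
6.5 F [ 1.5  0.5 17.5] err [ 0.21 -0.24  1.23] T [ 0.36  0.61 -0.05] 27.44 26.39
```

```bash
python3 - <<'E'
from h import *
pause(.5);p,R=nip(6.5)
print((RN.T@np.array(current_wrist_force())).round(1),(RN.T@(np.array(current_tcp_pos())-p)).round(2),current_grasp_force(),np.abs(current_qd()).max())
im=read_camera("scene");print([(np.round(d["xy"],1),d["confidence"]) for d in mark_of("scene","cartridge")[:1]],proj("scene",[534,119.3,16]))
c=proj("scene",[550,50,80])[0].astype(int)
cv2.imwrite("pics/end.png",cv2.resize(im[c[1]-60:c[1]+60,c[0]-70:c[0]+70,::-1],None,fx=4,fy=4,interpolation=cv2.INTER_CUBIC))
E
```

```text
[ 2.1  0.6 15.8] [ 0.2  -0.21  1.23] 61.85652494430542 0.0008723855948059292
[(array([257.7, 208.2]), 0.53)] [[256.90783654 209.03695393]]
```

View pics/end.png

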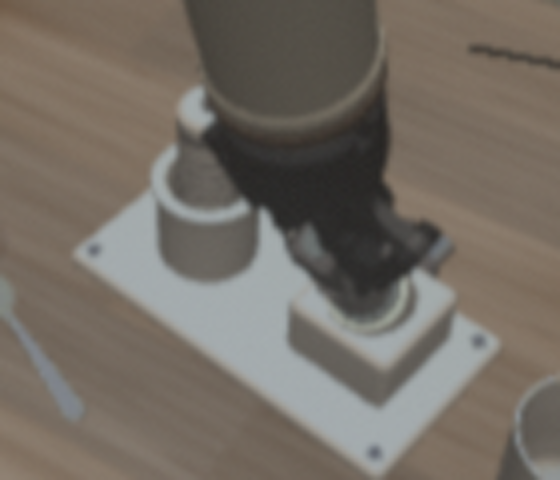

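The final picture shows the cartridge upright in the well (crop 200,150) and the coupler held down on the nipple (crop 370,300). I'm handing in.

```bash
python3 -c "from station import *; print(close_job())"
```

```text
the job is handed in; nothing more can be done
None
```

I handed the job in with the cartridge upright and released in the well and the coupler held down on the nipple; the axial force, 15.8 N against the 12 N spring maximum, shows the collar at its stop, but the station gave no verdict.

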